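Clamp a relief blank on the carving board

ROBOT

A 6-joint arm with a two-finger parallel gripper is mounted at the origin on the work surface. World frame = base frame: x ahead of the robot, y to its left, z up, the work surface at z = 0. Lengths are in mm, angles in rad, forces in N, time in s.
With the tool pointing down it reaches from about 350 to 775 mm from the base axis. Payload 7.3 kg.
Tool frame: the origin (TCP) lies between the finger pads; the fingertips stand 25 mm ahead of it and the grasp point (between the pads) lies 6 mm ahead of it; z points along the fingers, y is the direction in which the jaws open and shut (so a half turn about z gives the same grasp; the last joint's range is limited). The gripper opens to 92 mm and grips with 3 to 60 N. Pads are 19 mm wide; open, the fingers measure 130 mm over their backs; the gripper's body (75 mm by 190 mm) begins 47 mm behind the grasp point.
Start: joints at [-1.296, 0.342, 1.524, -0, 1.275, -0.146], TCP at [214.481, -479.208, 251.741] pointing down, gripper open.
Joint ranges: [-2.53, 2.53], [-0.77, 2.02], [0.04, 2.7], [-1, 4.14], [0.28, 2.66], [-3.11, 3.11]. Speed limits (rad/s): [2.57, 2.57, 3.14, 3.14, 3.14, 3.14].

INTERFACE

Orientations are given as [roll, pitch, yaw] about the fixed x, y, z axes, in that order (R = Rz(yaw) Ry(pitch) Rx(roll)).
In Python, from plant import get_obs, capture, calibration, close_job gives the robot as it stands. The module is installed in compiled form; this text tells all that it offers.
- The arm moves only by the shell command python3 -m jog 'ROWS'. ROWS is JSON, one flat list of numbers, 5 for each row, row after row: the closure, from 0 (fully open) to 1 (shut), then the shift along the tool's x, y, z in mm, then the turn about the tool's z in degrees. In form: [fingers, tx, ty, tz, yaw, fingers, tx, ty, tz, yaw, ...]. A call has 1 to 5 rows; each row shifts and turns the pose as measured when the row begins, along the tool's axes as they then stand; what a row does not reach is not made up. A row lasts 1/10 s, in which the tool goes at most 50 mm and 8.59 degrees, less where a joint would pass 70% of its speed; a pose out of reach is approached as far as the arm can. A call is refused whole if a number of a shift passes 50 or a number of a turn 8.59, either way. A call with a gripper value outside its range is refused whole. The fingers move at their own pace and stop on an object; the grip force is fixed at half the most. Time passes only in rows, so rows that do not move let the fingers close. It gives the time, the measured TCP pose, the force and the opening at its end, in the units of the state.
- get_obs(): the state, without advancing time (a new reading comes with each control period).
- capture(name): name is "scene" or "side" or "wrist"; returns (picture, depth): 384x512x3 uint8, red, green, blue; 384x512 float32, mm along the optical axis (not along the pixel's ray), 0 where there is no reading.
- calibration(name): a dict with "fovy" (degrees; the focal length in pixels is half the picture's height over the tangent of half this angle, whatever the lens; pixels are square), "cx", "cy" (the principal point, pixels), "R" (3x3) and "t" (3): a world point X has camera coordinates R X + t. Camera axes: x right, y down, z forward; pixel columns grow to the right and rows downward; lengths in mm; the calibration is good to about 2 mm. A picture is of the moment at which its call begins: read the wrist's pose just before it. calibration takes no time and is no camera call; for the wrist camera it gives the pose at the moment of the call.
- close_job(): hands the job in, once; it reports no verdict.
The state is a dict: "time": time; "joint_positions": joint angles; "dq": joint speeds; "tau": joint torques, N m; "tool_pos": TCP position; "tcp_rot": TCP orientation; "contact_force": force on the tool from outside, world axes, zero at the start; "moment": the same for the moment, N m; "grip_width": finger opening in mm.
Only numpy, scipy, OpenCV 4.12 (cv2) and the standard library are available. Lean on these libraries where they do the work, as an engineer would, in place of code of your own. Each camera call takes 0.05 s, during which the arm holds its last target.

TASK

Get the relief blank ready for carving: slide it along between the side battens of the carving board until it sits fully home against the stop batten, then push the toggle clamp's handle all the way over, past its over-centre point, so that the clamp locks and stays locked with its rubber pad pressing the blank down. Do not disturb the other tools and the carving that lie about.

Things in the scene. Friction and masses are not known exactly. Their poses are not given: they have to be found in the camera images.
- board: plywood carving board, 370 x 260 x 18 mm, fixed on the bench. Origin at bench height under the middle of the stop batten's front face. Its +x is level and points from the stop along the lane in which the blank slides, away from the clamp; z is up; its top is at z 18 mm, spanning x -165 to 205 and y -130 to 130 mm. On its line y = 0 behind the stop stands a bare-steel toggle clamp
- stop_face (a point): middle of the front face of the stop, the face the blank must meet: board x 0, y 0, 29 mm over the bench. The stop is a dark wooden batten 14 mm high across the lane (board x -20 to 0 mm); two like side battens run from it (board x 0 to 150 mm, inner faces at board y -58 and 58 mm)
- blank: pale lime-wood relief panel, loose, 120 mm long (along its x), 110 mm wide, 22 mm thick, 0.10 to 0.20 kg, with a raised border and a half-carved rosette in the sunk middle. It lies flat on the board between the side battens (about 3 mm play a side), 30 to 60 mm short of the stop, its x along the board's x. Origin at the centre of its underside
- blank_near_edge (a point): middle of the blank's edge face that must meet the stop, half-way up its thickness; its x in the board's frame is the gap to the stop
- blank_far_edge (a point): middle of the blank's opposite edge face, away from the stop, half-way up its thickness, 120 mm from the near edge: the face to push
- clamp_handle (a joint): clamp handle angle q about its pivot, rad; starts between 0 (fully open, arm raised) and 0.45. At q the handle points from its pivot in the board's x-z plane, 82 degrees + q from the board's +x towards up: growing q swings it back from the blank and down and brings the arm down. Dead centre is q = 1.52; the stop past it is 1.606, handle nearly level, pointing to the board's -x
- handle_pivot (a point): handle's pivot axis on the clamp: board x -82, y 0, 54 mm over the bench. The handle moves lightly (2 N at the grip) and from q about 0.6 falls by its own weight until the pad rests on the blank, q about 1.22. From there to dead centre the rubber resists (about 4 N at the grip) and the clamp does not lock by itself; pushed past dead centre, it snaps to its stop and stays locked
- handle_grip (a point): point on the middle line of the handle's black rubber grip, 105 mm from the pivot. The grip runs from 52 to 130 mm from the pivot, 22 mm wide (board y), 11 mm thick. Open, its end is about 183 mm over the bench, and the raised arm stands some 40 mm or more ahead of it (towards the blank), its top at most 132 mm over the bench. Locked, this point is about 65 mm over the bench
- clamp_arm: raised steel arm of the clamp, pivoted on the clamp; origin on its pivot axis, board x -36, y 0, 58 mm over the bench. It carries at its end, 61 mm from the pivot, a screwed spindle with a rubber pad. Arm and handle swing opposite ways about level axes along board y
- pad_face (a point): centre of the pressing face of the black rubber pad (17 mm diameter, 12 mm high) on the foot of the spindle; the pad gives up to 6 mm along the spindle. Locked, it bears on the blank's border 25 mm from the stop, 40 mm over the bench
- gouge_wide: carver's gouge with a dark wooden handle, 220 mm long, 24 mm thick, lying on the carving board outside the side batten on the board's +y side; origin between handle and blade, on the underside
- wax_tin: flat round aluminium tin, diameter 64 mm, 32 mm high, standing on the carving board beside the clamp on the board's +y side; origin at the centre of its underside
- gouge_fine: narrow gouge with a pale wooden handle, 215 mm long, 24 mm thick, lying on the bench to the left; origin between handle and blade, on the underside
- gouge_mid: gouge with a green handle, 220 mm long, 24 mm thick, lying on the bench to the right; origin between handle and blade, on the underside
- mallet: round wooden carver's mallet, 255 mm long, head diameter 84 mm, lying on the bench to the right; origin where the handle meets the head, on the underside
- bird: finished wooden carving of a bird with a fan tail on a round foot of 84 mm, 160 mm high, standing on the bench to the left; origin at the centre of its underside
- chip_brush: wooden hand brush, 225 mm long, 44 mm high, lying on its bristles on the bench to the left; origin under the middle of its bristles
- oilstone: grey sharpening stone in its dark wooden box, 160 x 62 x 34 mm, lying on the bench beyond the board; origin at the centre of its underside
Not all that is in view belongs to the job. What is shaped like the blank but blue is not meant.

How it is judged (in metres and radians):
On the way, in this order (a step that is already met when the one before it is completed fails the run):
1. the blank lies flat on the board, home against the stop batten (gap under 3.5 mm) (x of blank_near_edge in the frame of board below 0.0035 m and z of blank_near_edge in the frame of board below 0.034 m), for 0.2 s.
2. the clamp handle is past dead centre (joint over 1.56) and the pad presses on the blank with more than 8 N (value of joint clamp_handle above 1.56 rad and contact force between clamp_arm and blank above 8 N), for 0.2 s.
At the end, for the whole second after the job is handed in: the blank lies flat and still on the board with its near edge within 3.5 mm of the stop, the handle rests past dead centre (joint over 1.56 of 1.606) and the rubber pad presses on the blank with more than 8 N (all of step 1 and all of step 2 and linear speed of blank below 0.01 m/s); the robot touches nothing.
It fails at once if a bystander (gouge, tin, mallet, bird, brush or stone) is moved by more than 25 mm (distance of any of gouge_wide, wax_tin, gouge_fine, gouge_mid, mallet, bird, chip_brush, oilstone from where it was at the start of the episode above 0.025 m).
It fails at once if the carved bird is tipped (angle between bird's own z axis and vertical above 0.4 rad).
It also fails if it takes over 42 s, if anything falls off the work surface, if the arm or the gripper's body presses on something with over 40 N, if the wrist force passes 120 N, or if a joint passes its speed limit or range.

## Working session

There is one attempt and no reset: what is moved stays moved. The work goes in short steps, Python scripts to look and compute and a shell command to move; the robot and the scene stay as the last step left them, time stands still between calls to the robot, and variables do not carry over. Pictures are saved under pics/ and viewed, and the job is handed in when it is done.

```bash
mkdir -p pics; cat > h.py <<'E'
import numpy as np, cv2
from plant import get_obs, capture, calibration
def K(c):
    f=192/np.tan(np.radians(c['fovy'])/2); return f,c['cx'],c['cy']
def ray(c,u,v,z):
    f,cx,cy=K(c); R=np.array(c['R']);t=np.array(c['t'])
    o=-R.T@t; d=R.T@np.array([(u-cx)/f,(v-cy)/f,1]); return o+d*(z-o[2])/d[2]
def proj(c,X):
    f,cx,cy=K(c); p=np.array(c['R'])@np.array(X)+np.array(c['t']); return cx+f*p[0]/p[2],cy+f*p[1]/p[2]
def cloud(c,D):
    f,cx,cy=K(c); v,u=np.mgrid[:384,:512]; P=np.stack([(u-cx)/f*D,(v-cy)/f*D,D],-1)
    return (P-np.array(c['t']))@np.array(c['R'])
E
python3 - <<'E'
from h import *
for n in ['scene','side','wrist']:
    c=calibration(n); p,d=capture(n)
    np.savez(f'{n}.npz',p=p,d=d); 
    import pickle; pickle.dump(c,open(n+'.pkl','wb'))
    cv2.imwrite(f'pics/{n}0.png',cv2.resize(p[...,::-1],(768,576),interpolation=cv2.INTER_CUBIC))
    print(n,c['fovy'],c['cx'],c['cy'],-np.array(c['R']).T@c['t'])
print(get_obs())
E
```

```text
scene 55.35636875808771 249.16571052713104 195.2864612631114 [1197.06779428 -446.78409335 1224.64810234]
side 43.438111927658554 261.3965185411687 182.82734533333286 [ 263.49831457 1098.64892699  800.9521479 ]
wrist 70.61455157512603 253.95305650042548 189.63519163040385 [ 275.05867626 -453.42770889  383.2643815 ]
{'time': 0.15, 'joint_positions': array([-1.29599950e+00,  3.42597318e-01,  1.52477707e+00, -3.89769280e-05,
        1.27539946e+00, -1.45991320e-01]), 'dq': array([-0.00032576, -0.00366829, -0.00253973,  0.00070031,  0.00018871,
        0.00014816]), 'tau': array([ 1.03697981e-03, -4.31468689e+01, -2.44354481e+01,  7.17574591e-02,
        5.36934449e-02, -9.35319235e-05]), 'tool_pos': array([ 214.39282998, -478.93549028,  251.19377591]), 'tcp_rot': array([-3.14041860e+00, -1.34953058e-04,  4.20799441e-01]), 'contact_force': array([-0.4873906 ,  0.09432345, -0.19149587]), 'moment': array([0.06750298, 0.02188932, 0.00077474]), 'grip_width': 91.71743772179065}
```

View pics/scene0.png

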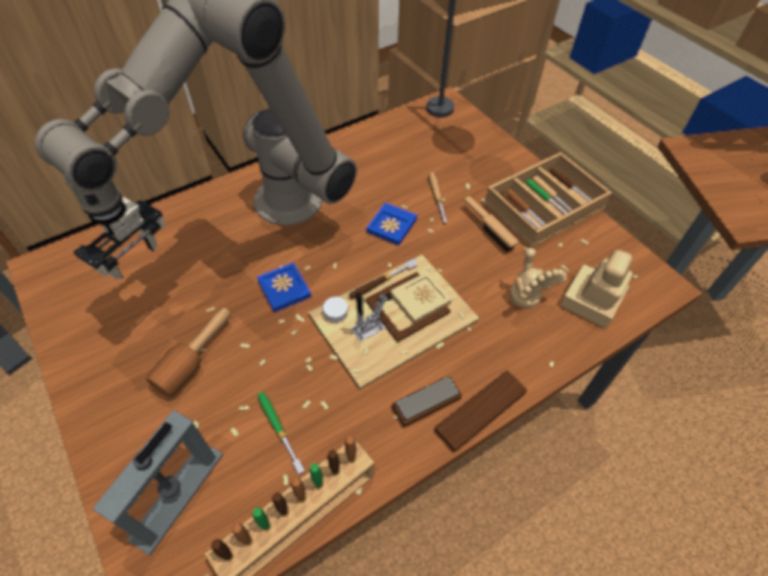

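View pics/side0.png

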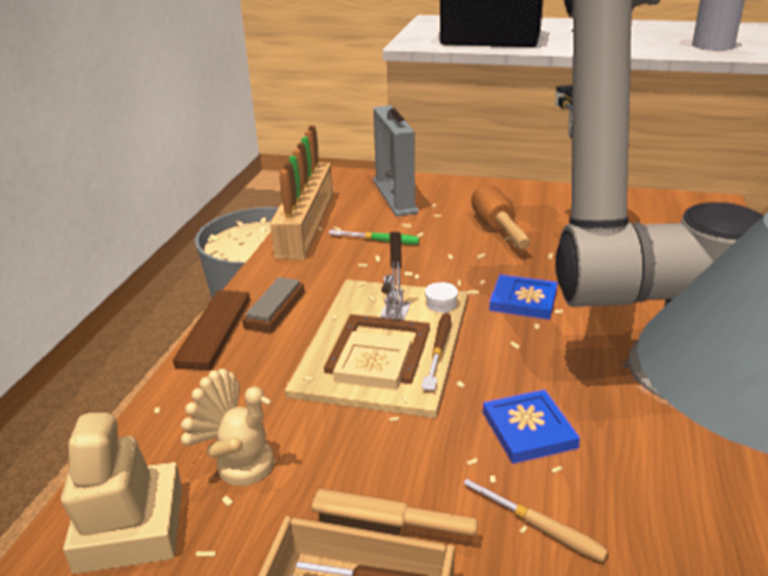

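View pics/wrist0.png

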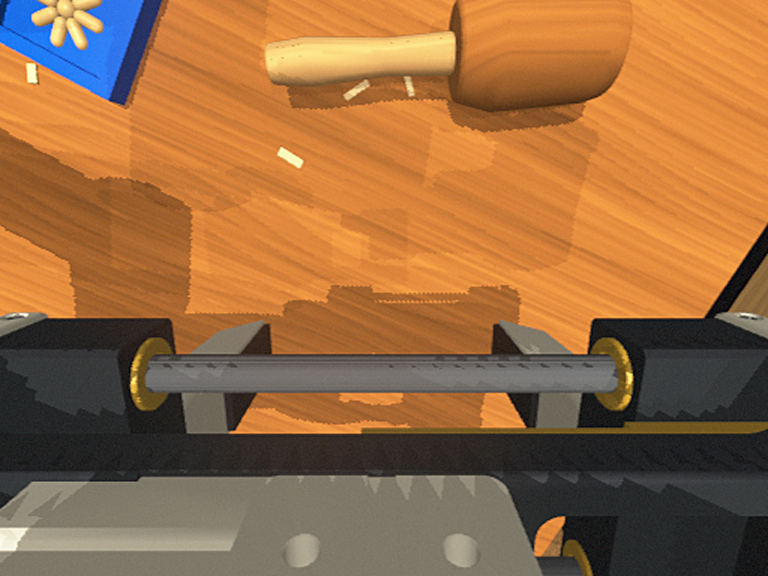

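The board shows in the scene view at about (395,318) of the 768 px picture. The pale lime blank lies on it at (420,297). Two blue look-alikes, at (285,287) and (392,223), are not meant. I'll confirm in enlarged crops.

```bash
python3 - <<'E'
from h import *
s=np.load('scene.npz')['p'][160:265,195:330]; cv2.imwrite('pics/sc_crop.png',cv2.resize(s[...,::-1],None,fx=5.7,fy=5.7,interpolation=cv2.INTER_CUBIC))
s=np.load('side.npz')['p'][145:280,185:325]; cv2.imwrite('pics/si_crop.png',cv2.resize(s[...,::-1],None,fx=4.4,fy=4.4,interpolation=cv2.INTER_CUBIC))
E
```

```text
(no output)
```

View pics/sc_crop.png

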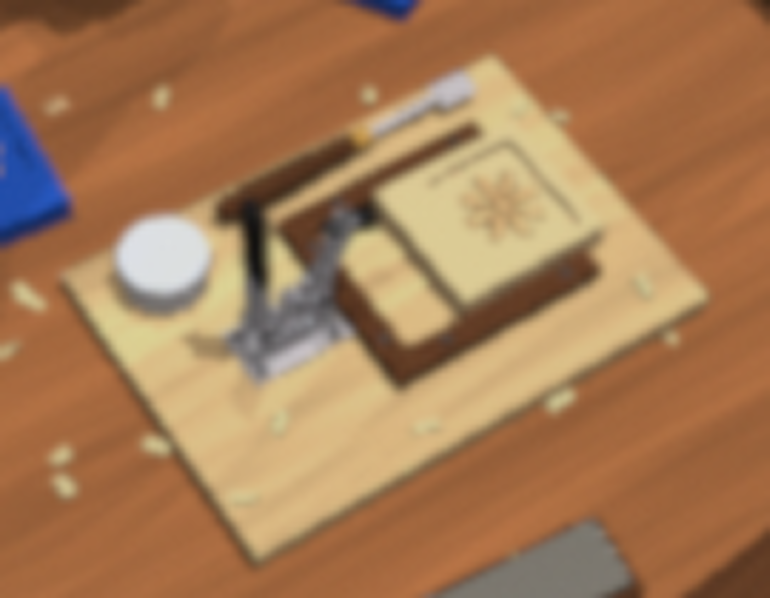

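View pics/si_crop.png

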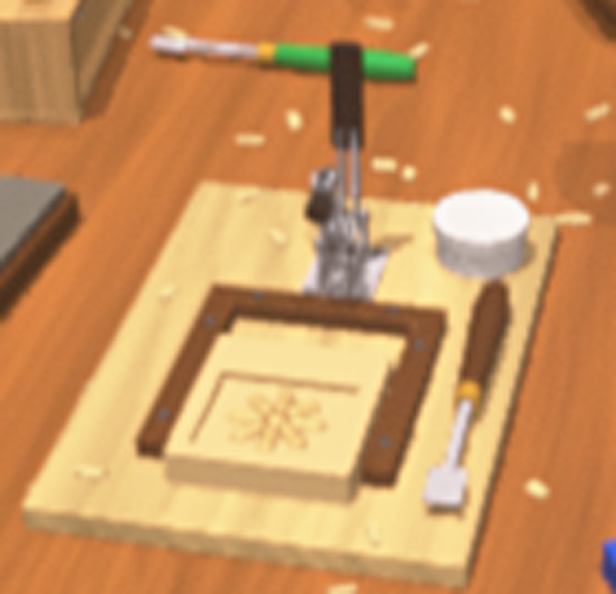

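The crops confirm it. The blank has the raised border and rosette and lies between the dark battens, with its gap towards the clamp. The handle stands up at scene crop (252,210). Next I fit the board pose from its corners in both views.

```bash
cat > fit.py <<'E'
from h import *
import pickle
from scipy.optimize import least_squares
C={n:pickle.load(open(n+'.pkl','rb')) for n in('scene','side')}
sc=lambda u,v:(195+(u+.5)/5.7-.5,160+(v+.5)/5.7-.5)
si=lambda u,v:(185+(u+.5)/4.4-.5,145+(v+.5)/4.4-.5)
B=[(-165,130),(205,130),(205,-130),(-165,-130)]
S=[ray(C['scene'],*sc(*p),18)[:2] for p in[(62,277),(492,58),(707,297),(258,562)]]
T=[ray(C['side'],*si(*p),18)[:2] for p in[(558,222),(465,570),(25,512),(203,183)]]
print(np.round(S),np.round(T))
def fit(W):
    f=lambda q:(np.array([[q[0]+np.cos(q[2])*x-np.sin(q[2])*y,q[1]+np.sin(q[2])*x+np.cos(q[2])*y] for x,y in B])-W).ravel()
    r=least_squares(f,[600,0,1.5]); return r.x,np.round(r.fun,1)
for W in(S,T,(np.array(S)+T)/2): print(*fit(W))
E
python3 fit.py
```

```text
[[ 423. -153.]
 [ 422.  215.]
 [ 677.  215.]
 [ 682. -153.]] [[ 417. -145.]
 [ 417.  221.]
 [ 672.  222.]
 [ 675. -150.]]
[551.26363784  11.10489801   1.57615758] [-1.  -1.5 -2.1  0.6  2.7  1.5  0.4 -0.5]
[545.26038547  17.11898538   1.57173868] [-1.9 -2.8 -1.7  1.1  2.9 -0.3  0.7  1.9]
[548.26197716  14.11189272   1.5739464 ] [-1.5 -2.1 -1.9  0.9  2.8  0.6  0.6  0.7]
```

```bash
python3 - <<'E'
from fit import *
for n,f,L in(('scene',sc,{'blank near/+y':(372,190),'near/-y':(462,307),'far/-y':(605,232),'far/+y':(510,138)}),('side',si,{'near+y':(405,338),'near-y':(232,322),'far-y':(167,460),'far+y':(352,475)})):
    for k,p in L.items(): print(n,k,np.round(ray(C[n],*f(*p),40)))
c=calibration('wrist'); print('wrist centre, top, bottom', *[np.round(ray(c,*p,0)) for p in((256,192),(256,0),(256,383))])
d=np.load('scene.npz')['d']; P=cloud(C['scene'],d)
print('clamp grip by depth',[np.round(P[v,u]) for u,v in((239,197),(239,199),(240,203))])
print('bird',[np.round(P[v,u]) for u,v in((352,172),(350,197),(372,182))])
print('brush/mallet',np.round(P[148,327]),np.round(P[245,118]))
d2=np.load('side.npz')['d']; P2=cloud(C['side'],d2)
print('side grip',[np.round(P2[v,u]) for u,v in((264,157),(264,165),(264,172))])
q=np.load('scene.npz'); print(q['p'][197,239],np.round(P[175:215:3,239]))
E
```

```text
[[ 423. -153.]
 [ 422.  215.]
 [ 677.  215.]
 [ 682. -153.]] [[ 417. -145.]
 [ 417.  221.]
 [ 672.  222.]
 [ 675. -150.]]
[551.26363784  11.10489801   1.57615758] [-1.  -1.5 -2.1  0.6  2.7  1.5  0.4 -0.5]
[545.26038547  17.11898538   1.57173868] [-1.9 -2.8 -1.7  1.1  2.9 -0.3  0.7  1.9]
[548.26197716  14.11189272   1.5739464 ] [-1.5 -2.1 -1.9  0.9  2.8  0.6  0.6  0.7]
scene blank near/+y [490.  61.  40.]
scene near/-y [604.  58.  40.]
scene far/-y [607. 178.  40.]
scene far/+y [504. 170.  40.]
side near+y [487.  42.  40.]
side near-y [597.  46.  40.]
side far-y [597. 187.  40.]
side far+y [489. 179.  40.]
wrist centre, top, bottom [ 183. -497.    0.] [ 408. -396.    0.] [-138. -642.    0.]
clamp grip by depth [array([549., -71., 180.]), array([553., -74., 176.]), array([559., -73., 157.])]
bird [array([656., 372., 140.]), array([723., 315.,  97.]), array([737., 395., 149.])]
brush/mallet [448. 443.  46.] [ 431. -502.   74.]
side grip [array([544., -68., 177.]), array([544., -62., 154.]), array([545., -65., 130.])]
[34 31 29] [[338.  55.   1.]
 [352.  46.   1.]
 [366.  38.  -0.]
 [379.  30.  -1.]
 [389.  24.  -6.]
 [406.  13.  -0.]
 [446. -10.  42.]
 [546. -69. 182.]
 [553. -74. 176.]
 [555. -75. 160.]
 [551. -73. 136.]
 [553. -75. 120.]
 [557. -77. 107.]
 [546. -72.  68.]]
```

The blank's far edge is at world y≈180 and its gap to the stop about 45 mm. The handle stands nearly upright at x≈548, y≈-70. I'll transit behind the blank at the present height.

```bash
cat > plan.py <<'E'
from h import *; import sys
# plan.py x y z yaw : rows (tool axes) from present pose
o=get_obs(); p=np.array(o['tool_pos']); y=o['tcp_rot'][2]; g=np.array(list(map(float,sys.argv[1:4]))); gy=float(sys.argv[4])
d=g-p; dy=np.degrees(gy-y); n=int(max(np.ceil(np.linalg.norm(d)/46),np.ceil(abs(dy)/8.3),1))
print(np.round(p,1),np.round(o['tcp_rot'],4),np.round(o['contact_force'],1),n)
ex=d/n; yy=y
for i in range(n):
    print(np.round([np.cos(yy)*ex[0]+np.sin(yy)*ex[1],np.sin(yy)*ex[0]-np.cos(yy)*ex[1],-ex[2],-dy/n],1).tolist()); yy+=np.radians(dy/n)
E
python3 plan.py 548 222 251 1.5735
```

```text
[ 214.4 -478.9  251.2] [-3.1404e+00 -1.0000e-04  4.2080e-01] [-0.5  0.1 -0.2] 17
[34.8, -29.6, 0.0, -3.9]
[36.7, -27.2, 0.0, -3.9]
[38.4, -24.6, 0.0, -3.9]
[40.0, -22.0, 0.0, -3.9]
[41.4, -19.2, 0.0, -3.9]
[42.6, -16.4, 0.0, -3.9]
[43.6, -13.4, 0.0, -3.9]
[44.4, -10.5, 0.0, -3.9]
[45.1, -7.4, 0.0, -3.9]
[45.5, -4.4, 0.0, -3.9]
[45.6, -1.3, 0.0, -3.9]
[45.6, 1.8, 0.0, -3.9]
[45.4, 4.9, 0.0, -3.9]
[45.0, 8.0, 0.0, -3.9]
[44.3, 11.0, 0.0, -3.9]
[43.5, 14.0, 0.0, -3.9]
[42.4, 16.9, 0.0, -3.9]
```

```bash
python3 -m jog '[1,35,-30,0,-4, 1,37,-27,0,-4, 1,38,-25,0,-4, 1,40,-22,0,-4, 1,41,-19,0,-4]'
python3 -m jog '[1,43,-16,0,-4, 1,44,-13,0,-4, 1,44,-10,0,-4, 1,45,-7,0,-4, 1,45,-4,0,-4]'
python3 plan.py 548 222 251 1.5735
```

```text
time: 0.65
tool_pos: [311.1, -269.7, 249.0]
tcp_rot: [-3.139, -0.001, 0.773]
contact_force: [1.1, -0.2, -0.1]
grip_width: 56.3
time: 1.15
tool_pos: [407.7, -53.7, 249.4]
tcp_rot: [-3.14, -0.002, 1.135]
contact_force: [0.1, -1.2, 0.9]
grip_width: 16.4
[407.7 -53.7 249.4] [-3.1404e+00 -1.5000e-03  1.1350e+00] [ 0.1 -1.2  0.9] 7
[44.2, 1.5, -0.2, -3.6]
[44.0, 4.3, -0.2, -3.6]
[43.6, 7.0, -0.2, -3.6]
[43.1, 9.8, -0.2, -3.6]
[42.4, 12.4, -0.2, -3.6]
[41.5, 15.1, -0.2, -3.6]
[40.5, 17.6, -0.2, -3.6]
```

```bash
python3 -m jog '[1,44,1,0,-4, 1,44,4,0,-4, 1,44,7,0,-4, 1,43,10,0,-4, 1,42,12,0,-4]'
python3 plan.py 548 222 251 1.5735; python3 -m jog '[1,40,16,0,-3, 1,40,16,0,-3]'; python3 plan.py 548 222 251 1.5735
```

```text
time: 1.65
tool_pos: [504.4, 155.4, 249.4]
tcp_rot: [-3.141, -0.001, 1.501]
contact_force: [0.8, -0.8, -0.1]
grip_width: 0.5
[504.4 155.4 249.4] [-3.1411e+00 -1.1000e-03  1.5005e+00] [ 0.8 -0.8 -0.1] 2
[34.7, 19.4, -0.8, -2.1]
[34.0, 20.6, -0.8, -2.1]
time: 1.85
tool_pos: [540.5, 237.8, 248.8]
tcp_rot: [-3.14, -0.001, 1.611]
contact_force: [1.4, -0.1, 0.4]
grip_width: 0.6
[540.5 237.8 248.8] [-3.1404e+00 -7.0000e-04  1.6110e+00] [ 1.4 -0.1  0.4] 1
[-16.1, 6.9, -2.2, 2.1]
```

```bash
python3 -m jog '[1,-18,7,20,2, 1,0,0,40,0, 1,0,0,40,0, 1,0,0,40,0, 1,0,0,30,0]'
python3 plan.py 548 212 51 1.5735
python3 - <<'E'
from h import *
p,d=capture('scene'); cv2.imwrite('pics/sc1.png',cv2.resize(p[130:290,190:390,::-1],(800,640)[0:1]+(600,),interpolation=cv2.INTER_CUBIC))
E
```

```text
time: 2.35
tool_pos: [552.6, 228.7, 76.1]
tcp_rot: [3.132, -0.005, 1.586]
contact_force: [-0.3, 0.5, 0.2]
grip_width: 0.7
[552.6 228.7  76.1] [ 3.1319 -0.0049  1.5861] [-0.3  0.5  0.2] 1
[-16.7, -4.9, 25.1, 0.7]
```

View pics/sc1.png

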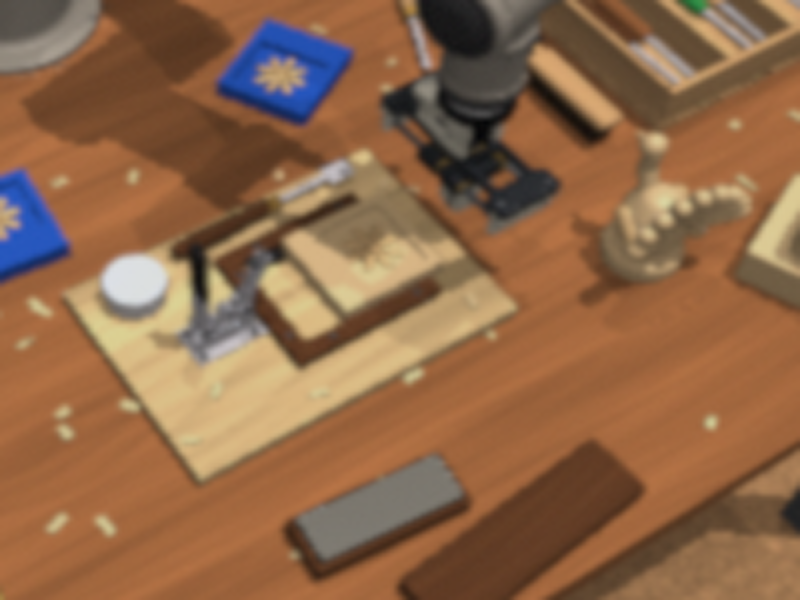

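The gripper at (470,200) is behind the blank, clear of the bird at (660,220). Now descend to tip z ≈ 27 and push.

```bash
python3 -m jog '[1,-6,-5,15,0.5, 1,-3,0,8,0, 1,0,0,0,0]'; python3 plan.py 548 150 52 1.5735
python3 -m jog '[1,-10,0,0,0, 1,-8,0,0,0, 1,-8,0,0,0, 1,-8,0,0,0, 1,-8,0,0,0]'; python3 plan.py 548 150 52 1.5735
```

```text
time: 2.7
tool_pos: [544.6, 218.6, 46.7]
tcp_rot: [-3.14, -0.002, 1.577]
contact_force: [0.7, 0.2, 0.1]
grip_width: 0.4
[544.6 218.6  46.7] [-3.1400e+00 -2.2000e-03  1.5773e+00] [0.7 0.2 0.1] 2
[-34.3, 1.5, -2.7, 0.1]
[-34.3, 1.5, -2.7, 0.1]
time: 3.2
tool_pos: [548.0, 174.5, 51.3]
tcp_rot: [3.135, -0.004, 1.578]
contact_force: [0.6, 1.7, 0.5]
grip_width: 0.6
[548.  174.5  51.3] [ 3.1351 -0.004   1.5784] [0.6 1.7 0.5] 1
[-24.5, -0.2, -0.7, 0.3]
```

Contact at 1.7 N, and the blank is sliding. I'll go on in small steps.

```bash
python3 -m jog '[1,-6,0,0,0, 1,-6,0,0,0, 1,-6,0,0,0]'; python3 -m jog '[1,-4,0,0,0, 1,-3,0,0,0]';python3 -m jog '[1,-3,0,0,0, 1,-2,0,0,0]'
```

```text
time: 3.5
tool_pos: [548.4, 154.3, 51.7]
tcp_rot: [3.134, -0.004, 1.577]
contact_force: [0.1, 1.4, -0.8]
grip_width: 0.3
time: 3.7
tool_pos: [548.5, 146.4, 51.7]
tcp_rot: [3.134, -0.004, 1.577]
contact_force: [0.3, 1.1, 0.2]
grip_width: 0.7
time: 3.9
tool_pos: [548.9, 141.7, 51.8]
tcp_rot: [3.133, -0.006, 1.576]
contact_force: [-1.5, 11.1, 1.2]
grip_width: 0.7
```

```bash
python3 -m jog '[1,-2,0,0,0, 1,0,0,0,0]'
python3 - <<'E'
from h import *
for n,b in(('scene',(150,270,190,350)),('side',(145,295,185,385))):
    p,d=capture(n); a=p[b[0]:b[1],b[2]:b[3],::-1]; cv2.imwrite(f'pics/{n}2.png',cv2.resize(a,None,fx=4,fy=4,interpolation=cv2.INTER_CUBIC))
E
```

```text
time: 4.1
tool_pos: [548.8, 142.2, 51.9]
tcp_rot: [3.133, -0.01, 1.576]
contact_force: [-0.6, 0.5, 0.5]
grip_width: 0.6
```

View pics/scene2.png

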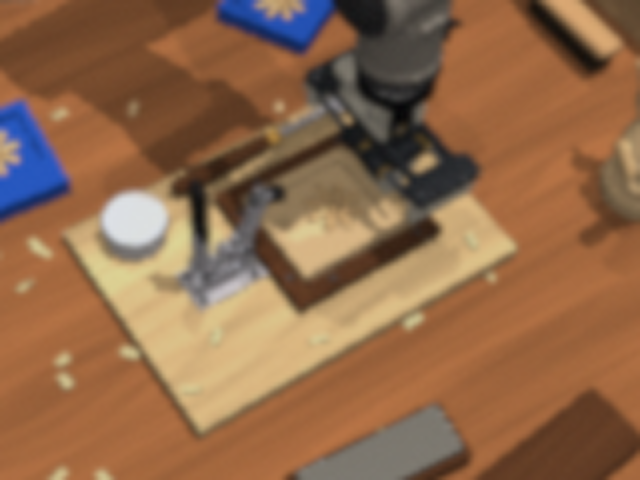

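View pics/side2.png

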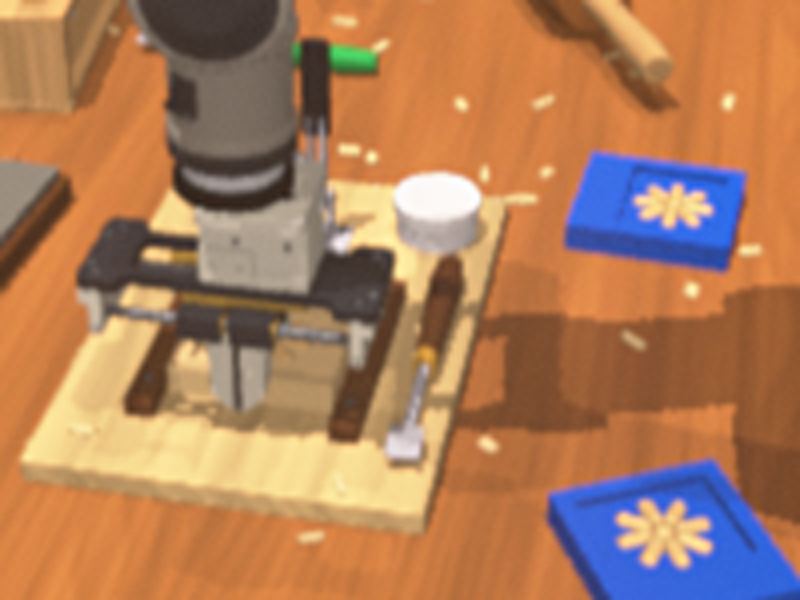

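The scene view shows the blank's near edge meeting the stop batten at about (265,240), with no gap visible. I'll press once more to be sure, with a held push.

```bash
python3 -m jog '[1,-3,0,0,0]'; python3 -m jog '[1,-3,0,0,0]'; python3 -m jog '[1,-3,0,0,0]'
```

```text
time: 4.3
tool_pos: [548.9, 141.5, 52.1]
tcp_rot: [3.132, -0.014, 1.575]
contact_force: [-1.6, 25.3, 1.2]
grip_width: 0.4
time: 4.4
tool_pos: [548.9, 141.4, 52.4]
tcp_rot: [3.131, -0.018, 1.574]
contact_force: [-0.7, 16.8, 1.2]
grip_width: 0.6
time: 4.5
tool_pos: [548.9, 141.4, 52.6]
tcp_rot: [3.13, -0.023, 1.573]
contact_force: [-0.3, 15.8, -0.6]
grip_width: 0.3
```

The blank is firmly home: 16–25 N with no travel. Retreating, rising, then going to the handle.

```bash
python3 -m jog '[1,12,0,0,0, 1,5,0,-40,0, 1,0,0,-48,0, 1,0,0,-48,0, 1,0,0,-48,0]'; python3 -m jog '[1,0,0,-20,0]'; python3 plan.py 548 -22 251 1.5735
```

```text
time: 5.0
tool_pos: [543.0, 155.0, 234.5]
tcp_rot: [-3.134, -0.018, 1.574]
contact_force: [1.3, -0.2, 0.1]
grip_width: 0.3
time: 5.1
tool_pos: [544.5, 154.7, 259.5]
tcp_rot: [-3.141, -0.018, 1.574]
contact_force: [0.2, -0.5, -1.3]
grip_width: 0.4
[544.5 154.7 259.5] [-3.1413 -0.0179  1.5742] [ 0.2 -0.5 -1.3] 4
[-44.2, 0.7, 2.1, 0.0]
[-44.2, 0.7, 2.1, 0.0]
[-44.2, 0.7, 2.1, 0.0]
[-44.2, 0.8, 2.1, 0.0]
```

```bash

python3 - <<'E'
from h import *
p,d=capture('scene'); cv2.imwrite('pics/sc3.png',cv2.resize(p[150:270,190:350,::-1],None,fx=4,fy=4,interpolation=cv2.INTER_CUBIC))
E
python3 -m jog '[1,-44,1,0,0, 1,-44,1,0,0, 1,-44,1,0,0, 1,-35,1,0,0]'; python3 plan.py 548 -22 180 1.5735
```

```text
time: 5.55
tool_pos: [550.4, -12.5, 260.2]
tcp_rot: [3.134, -0.017, 1.583]
contact_force: [1.0, 0.8, 0.3]
grip_width: 0.3
[550.4 -12.5 260.2] [ 3.1342 -0.0167  1.5834] [1.  0.8 0.3] 2
[-4.7, -1.3, 40.1, 0.3]
[-4.7, -1.2, 40.1, 0.3]
```

View pics/sc3.png

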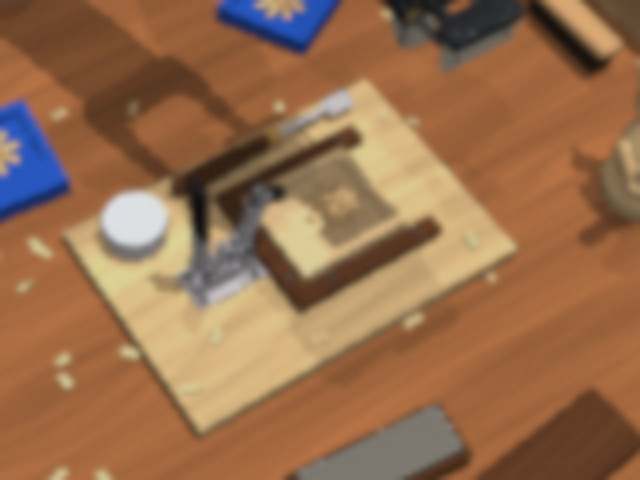

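The blank meets the stop at (265,240) with no gap, and the gouge and tin are untouched. Now down to tip z ≈ 155 in front of the handle.

```bash
python3 -m jog '[1,-5,0,40,0, 1,-3,0,30,0, 1,0,0,8,0]'; python3 plan.py 548 -50 180 1.5735
python3 - <<'E'
from h import *
p,d=capture('side'); cv2.imwrite('pics/si4.png',cv2.resize(p[110:260,185:385,::-1],None,fx=4,fy=4,interpolation=cv2.INTER_CUBIC))
E
```

```text
time: 5.85
tool_pos: [552.0, -25.9, 181.2]
tcp_rot: [3.13, -0.013, 1.576]
contact_force: [-0.4, 0.2, -0.2]
grip_width: 0.5
[552.  -25.9 181.2] [ 3.1303 -0.0125  1.5761] [-0.4  0.2 -0.2] 1
[-24.1, -4.1, 1.2, 0.1]
```

View pics/si4.png

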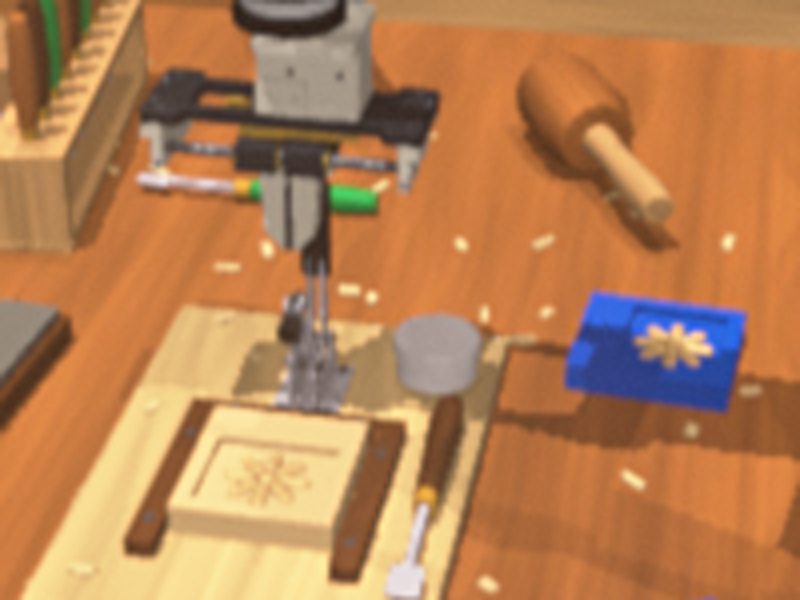

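The finger (290,215) is in front of the handle grip (316,240), above the raised arm. Push it back.

```bash
python3 -m jog '[1,-15,-4,2,0, 1,-15,0,0,0, 1,-15,0,2,0, 1,-15,0,2,0]'; python3 -m jog '[1,-15,0,2,0, 1,-15,0,2,0, 1,-12,0,2,0]'; python3 plan.py 548 -115 172 1.5735
python3 - <<'E'
from h import *
p,d=capture('side'); cv2.imwrite('pics/si5.png',cv2.resize(p[110:260,185:385,::-1],None,fx=4,fy=4,interpolation=cv2.INTER_CUBIC))
E
```

```text
time: 6.3
tool_pos: [549.6, -87.5, 177.4]
tcp_rot: [3.127, -0.012, 1.581]
contact_force: [0.0, 1.8, 0.3]
grip_width: 0.5
time: 6.6
tool_pos: [550.7, -134.9, 171.8]
tcp_rot: [3.124, -0.01, 1.58]
contact_force: [-0.8, 0.6, -0.2]
grip_width: 0.5
[ 550.7 -134.9  171.8] [ 3.1238 -0.0101  1.5797] [-0.8  0.6 -0.2] 1
[19.9, -2.5, -0.2, 0.4]
```

View pics/si5.png

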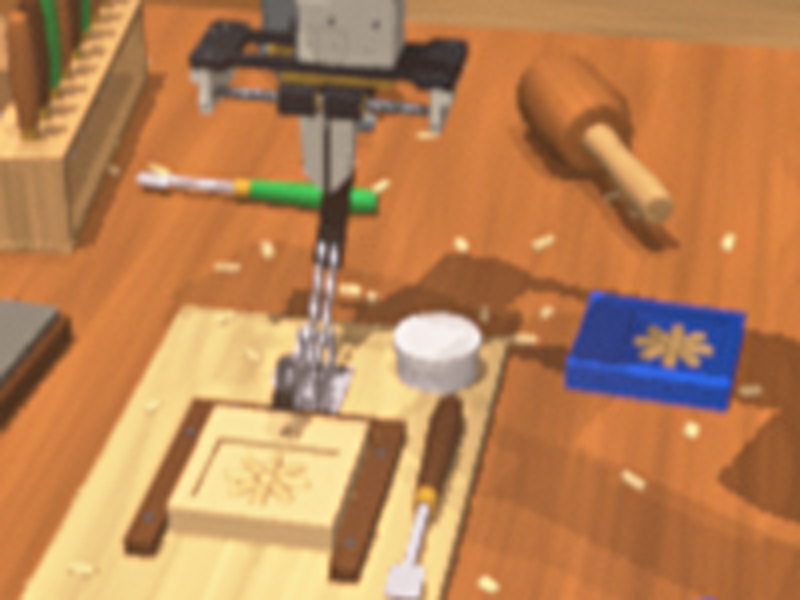

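```bash
python3 -m jog '[1,-10,0,5,0, 1,0,0,0,0, 1,0,0,0,0, 1,0,0,0,0]'
python3 - <<'E'
from h import *
import pickle
p,d=capture('side'); cv2.imwrite('pics/si6.png',cv2.resize(p[110:260,185:385,::-1],None,fx=4,fy=4,interpolation=cv2.INTER_CUBIC))
P=cloud(calibration('side'),d)
for v in range(150,185,3): print(v,np.round(P[v,262:272:3]).tolist())
E
```

```text
time: 7.05
tool_pos: [550.7, -148.1, 165.3]
tcp_rot: [3.125, -0.01, 1.577]
contact_force: [-0.0, 0.4, -0.0]
grip_width: 0.6
150 [[567.0, -139.0, 161.0], [558.0, -141.0, 161.0], [550.0, -142.0, 161.0], [539.0, -136.0, 165.0]]
153 [[639.0, -430.0, -2.0], [558.0, -137.0, 153.0], [549.0, -139.0, 153.0], [540.0, -141.0, 153.0]]
156 [[621.0, -357.0, 25.0], [611.0, -362.0, 23.0], [549.0, -137.0, 144.0], [549.0, -179.0, 122.0]]
159 [[619.0, -346.0, 19.0], [611.0, -357.0, 14.0], [556.0, -166.0, 118.0], [548.0, -172.0, 116.0]]
162 [[621.0, -353.0, 3.0], [612.0, -361.0, -0.0], [554.0, -160.0, 111.0], [546.0, -162.0, 111.0]]
165 [[617.0, -335.0, 1.0], [606.0, -337.0, 1.0], [552.0, -148.0, 107.0], [543.0, -150.0, 107.0]]
168 [[612.0, -317.0, -0.0], [600.0, -311.0, 4.0], [550.0, -139.0, 102.0], [541.0, -139.0, 103.0]]
171 [[607.0, -294.0, 1.0], [559.0, -137.0, 92.0], [548.0, -130.0, 97.0], [538.0, -128.0, 99.0]]
174 [[602.0, -272.0, 2.0], [556.0, -125.0, 89.0], [546.0, -122.0, 91.0], [538.0, -127.0, 89.0]]
177 [[598.0, -256.0, -0.0], [554.0, -115.0, 84.0], [545.0, -116.0, 85.0], [536.0, -115.0, 86.0]]
180 [[595.0, -242.0, -4.0], [551.0, -101.0, 82.0], [543.0, -105.0, 81.0], [564.0, -241.0, 0.0]]
183 [[588.0, -213.0, 2.0], [551.0, -101.0, 72.0], [541.0, -98.0, 75.0], [560.0, -221.0, 1.0]]
```

View pics/si6.png

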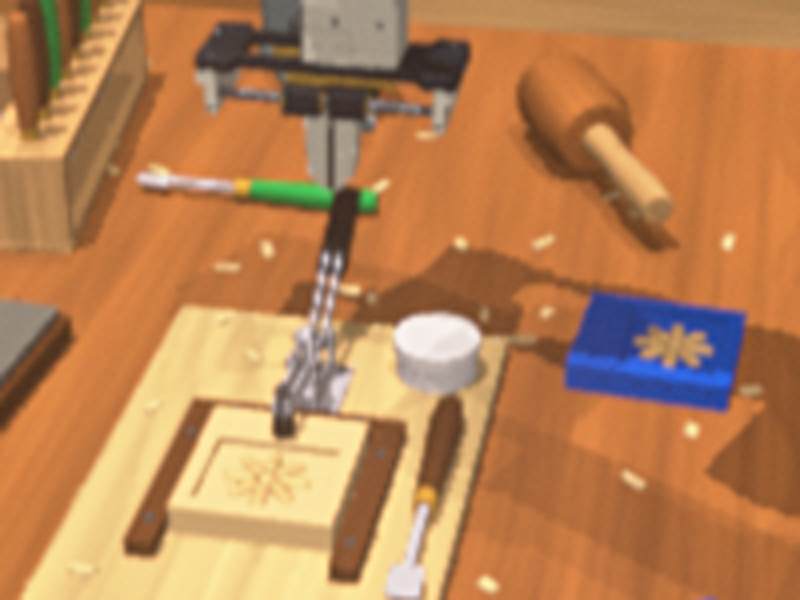

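The handle has fallen to q≈1.2, its grip end at y≈-180, z≈120, and the pad rests on the blank at (285,425). Now press down on the grip.

```bash
python3 -m jog '[1,-9,-3,5,0, 1,-7,0,10,0, 1,0,0,8,0]'; python3 -m jog '[1,0,0,8,0, 1,0,0,8,0, 1,0,0,8,0]'; python3 -m jog '[1,0,0,6,0, 1,0,0,6,0]'
```

```text
time: 7.4
tool_pos: [548.7, -164.2, 141.9]
tcp_rot: [3.122, -0.008, 1.58]
contact_force: [0.1, -0.4, -0.5]
grip_width: 0.3
time: 7.7
tool_pos: [549.4, -164.7, 115.8]
tcp_rot: [3.122, -0.008, 1.579]
contact_force: [-1.2, -0.2, 2.5]
grip_width: 0.3
time: 7.9
tool_pos: [549.5, -164.3, 102.2]
tcp_rot: [3.122, -0.008, 1.579]
contact_force: [-1.3, -0.4, 0.3]
grip_width: 0.4
```

```bash
python3 -m jog '[1,0,0,4,0, 1,0,0,3,0]'; python3 -m jog '[1,0,0,3,0]';  python3 -m jog '[1,0,0,2,0]'
```

```text
time: 8.1
tool_pos: [549.4, -163.9, 94.5]
tcp_rot: [3.123, -0.009, 1.58]
contact_force: [-9.7, 2.6, 30.1]
grip_width: 0.6
time: 8.2
tool_pos: [549.5, -163.9, 94.2]
tcp_rot: [3.123, -0.008, 1.58]
contact_force: [-14.4, 3.7, 41.7]
grip_width: 0.2
time: 8.3
tool_pos: [549.4, -163.8, 94.8]
tcp_rot: [3.122, -0.007, 1.581]
contact_force: [-6.8, 2.2, 15.4]
grip_width: 0.5
```

At the stop: a hard 42 N with no travel at TCP z 94, as predicted for locked. Lift off and check.

```bash
python3 -m jog '[1,0,0,-15,0, 1,0,0,-40,0, 1,0,0,-45,0, 1,0,0,-45,0]'; python3 -m jog '[1,-40,0,0,0, 1,-40,0,0,0, 1,-40,0,0,0,1,-40,0,0,0, 1,-40,0,0,0]';python3 -m jog '[1,-40,0,0,0, 1,0,0,0,0, 1,0,0,0,0]'
python3 - <<'E'
from h import *
for n,b in(('scene',(150,270,190,350)),('side',(130,280,185,385))):
    p,d=capture(n); a=p[b[0]:b[1],b[2]:b[3],::-1]; cv2.imwrite(f'pics/{n}7.png',cv2.resize(a,None,fx=4,fy=4,interpolation=cv2.INTER_CUBIC))
    P=cloud(calibration(n),d); m=(p.max(-1)<75)&(P[...,2]>40)&(P[...,2]<140)&(abs(P[...,0]-548)<14)&(P[...,1]<-110)&(P[...,1]>-210)
    Q=P[m]; print(n,len(Q),np.round(Q.min(0)),np.round(Q.max(0)),np.round(np.polyfit(Q[:,1],Q[:,2],1),2))
E
```

```text
time: 8.7
tool_pos: [543.3, -163.0, 238.0]
tcp_rot: [3.135, -0.014, 1.581]
contact_force: [1.1, -0.6, 0.5]
grip_width: 0.5
time: 9.2
tool_pos: [550.0, -364.3, 246.1]
tcp_rot: [3.12, -0.008, 1.591]
contact_force: [1.5, -0.2, 0.4]
grip_width: 0.3
time: 9.5
tool_pos: [549.0, -410.8, 243.2]
tcp_rot: [3.121, -0.008, 1.585]
contact_force: [0.1, 0.4, -0.2]
grip_width: 0.3
scene 80 [ 542. -197.   61.] [ 562. -133.   75.] [-0.1  51.87]
side 7 [ 541. -190.   67.] [ 552. -158.   71.] [-0.06 59.76]
```

View pics/scene7.png

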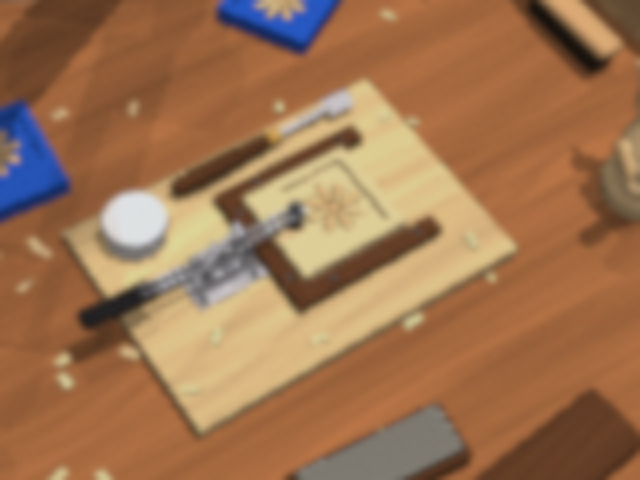

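View pics/side7.png

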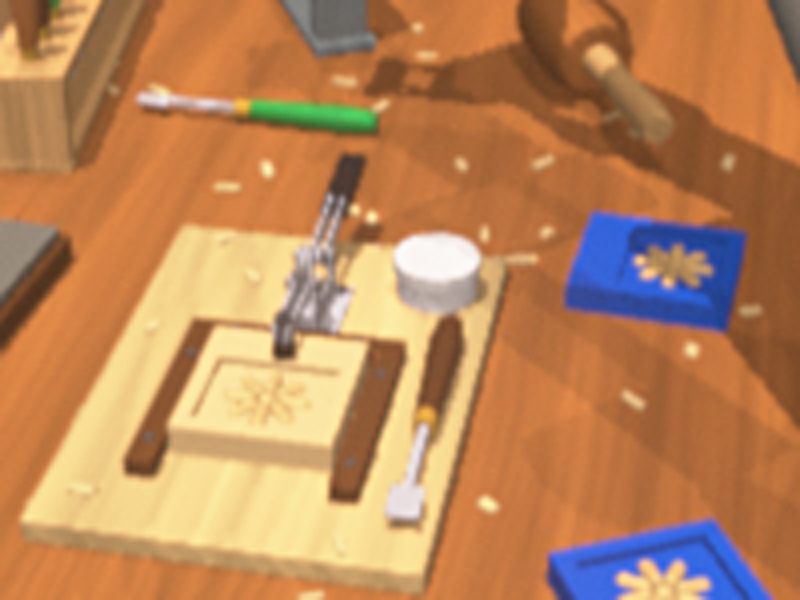

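The handle lies nearly level (scene picture (110,303)). Its fitted slope of -0.1 corresponds to about 174°, i.e. q ≈ 1.6, which is locked. The pad is on the blank's border at (293,213), the blank is tight against the stop, and the bystanders are in place. Handing in.

```bash
python3 -c "
from plant import close_job,get_obs
o=get_obs();print(o['time'],o['contact_force'],abs(o['dq']).max());print(close_job())"
```

```text
9.6 [ 0.27179498  0.23571859 -0.05669243] 0.019792510877840487
the job is handed in; nothing more can be done
None
```

The blank is home against the stop and the clamp is locked on it. I handed the job in at 9.6 s of the 42 s, and no verdict was reported.

**What I did:** I pushed the lime-wood blank with closed fingers until it stopped dead: 16–25 N with no further travel. I then swung the clamp handle back until it fell by itself. Last, I pressed the grip down past dead centre to its stop, which it met at about 42 N.

**Last checks:**
- **Blank:** no gap to the stop is visible in the scene picture taken after locking.
- **Handle:** the fitted slope puts it at about 174°, or q ≈ 1.6. That fit used 80 depth points from the scene view; the side view had only 7 points, gave a slightly flatter slope, and agrees roughly.
- **Pad:** it sits on the blank's border. I could not measure its pressing force, so the 8 N condition is inferred from the handle being locked.
- **Bystanders:** the gouges, tin, mallet and stone in the final crops look where they were. The bird and brush are only partly in view and look unmoved. I did not measure their positions.
- **Robot:** it is clear of everything, reading about 0.3 N.

**Disagreement:** the scene and side views placed the board about 6 mm apart in x and y. I used the mean and confirmed the blank's position by contact force.

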